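Set the purge gas panel: regulator to 7, valve two turns open

ROBOT

A 6-joint arm with a two-finger parallel gripper is mounted at the origin on the work surface. World frame = base frame: x ahead of the robot, y to its left, z up, the work surface at z = 0. Lengths are in mm, angles in rad, forces in N, time in s.
With the tool pointing down it reaches from about 350 to 775 mm from the base axis. Payload 7.3 kg.
Tool frame: the origin (TCP) lies midway between the tips of the shut fingers; the grasp point (between the pads) lies 19 mm behind it; x points along the fingers, y is the direction in which the jaws open and shut, and the axes are right-handed (so a half turn about x gives the same grasp; the last joint's range is limited). The gripper opens to 92 mm and grips with 3 to 60 N. Pads are 19 mm wide; open, the fingers measure 130 mm over their backs; the gripper's body (75 mm by 190 mm) begins 47 mm behind the grasp point.
Start: joints at [1.169, 0.342, 1.524, -0, 1.275, -0.146], TCP at [132.82, 507.943, 196.741] pointing down, gripper open.
Joint ranges: [-2.53, 2.53], [-0.77, 2.02], [0.04, 2.7], [-1, 4.14], [0.28, 2.66], [-3.11, 3.11]. Speed limits (rad/s): [2.57, 2.57, 3.14, 3.14, 3.14, 3.14].

INTERFACE

Orientations are given as [roll, pitch, yaw] about the fixed x, y, z axes, in that order (R = Rz(yaw) Ry(pitch) Rx(roll)).
In Python, from plant import get_obs, capture, close_job gives the robot as it stands. The module is installed in compiled form; this text tells all that it offers.
- The arm moves only by the tool send_rows, never from a script. Its argument "moves" is a list of rows, each a list of 4 numbers: the shift along the tool's x, y, z in mm, then the turn about the tool's x in degrees. In form: [[tx, ty, tz, yaw], ...]. A call has 1 to 8 rows; each row shifts and turns the commanded pose from where the row before left it, along the tool's axes as they then stand; what a row does not reach is not made up. A row lasts 1/8 s, in which the tool goes at most 62.5 mm and 10.7 degrees, less where a joint would pass 70% of its speed; a pose out of reach is approached as far as the arm can. A call with a gripper value outside its range is refused whole. "hand" is the opening, from 0 (shut) to 1 (fully open), set as the call begins (left out, the last holds). The fingers move at their own pace and stop on an object; the grip force is fixed at half the most. Time passes only in rows, so rows that do not move let the fingers close. It gives the time, the measured TCP pose, the force and the opening at its end, in the units of the state.
- get_obs(): the state, without advancing time (a new reading comes with each control period).
- capture(name): name is "scene" or "top"; returns a dict with "image" (384x512x3 uint8, red, green, blue), "K" (3x3 intrinsics, pixels), "position" and "attitude" of the camera in the world. Camera axes: x right, y down, z forward; pixel columns grow to the right and rows downward; lengths in mm; the calibration is good to about 2 mm. A picture is of the moment at which its call begins. There is no depth.
- close_job(): hands the job in, once; it reports no verdict.
The state is a dict: "time": time; "joint_positions": joint angles; "dq": joint speeds; "tau": joint torques, N m; "tool_pos": TCP position; "tcp_rot": TCP orientation; "contact_force": force on the tool from outside, world axes, zero at the start; "moment": the same for the moment, N m; "grip_width": finger opening in mm.
Only numpy, scipy, OpenCV 4.12 (cv2) and the standard library are available. Lean on these libraries where they do the work, as an engineer would, in place of code of your own. Each camera call takes 0.05 s, during which the arm holds its last target. There are 200 camera calls.

TASK

Prepare the purge gas panel on the bench: turn the regulator's numbered scale sleeve to 7, then turn the valve wheel clockwise by its upright handle until it is fully closed against its stop, and open it again by exactly two full turns. Stay holding the handle there so that the lock nut can be tightened: the program finishes with the handle still gripped and the wheel still. Leave the other things on the bench where they are.

Things in the scene. Friction and masses are not known exactly. Their poses are not given: they have to be found in the camera images.
- scale_sleeve (a joint): turn of the regulator's scale sleeve, rad: numeral N reads 0.4189*N (24 degrees a numeral, 0 to 9, a detent at each). Grows clockwise seen from above. Let go, the sleeve clicks into the nearest numeral. Turning it takes about 0.06 N m.
- sleeve_grip (a point): point on the sleeve's vertical axis to grip at, 97 mm above the bench. The sleeve is a black ribbed cylinder of 42 mm diameter, top at 111 mm, foot at 71 mm with a 52 mm flange 5 mm high, on the steel regulator at one end of the gas panel; white pointer line on its top and flange. Grip it from above across its diameter.
- dial (a point): centre of the fixed white dial plate (94 mm across, top 70 mm above the bench) round the sleeve's foot. Black numerals 0 to 9 run clockwise seen from above; half-way between 4 and 5 faces the panel's -x side. The sleeve's white pointer shows the set numeral.
- valve_wheel (a joint): opening of the valve wheel, rad: 0 = fully closed on its hard stop; grows as it opens, anticlockwise seen from above (clockwise closes). It counts on past one turn (6.283), up to 5 turns. It starts between a quarter and 0.8 of a turn open and stays where it is left; friction about 0.08 N m.
- valve_axis (a point): point on the valve wheel's vertical axis at the height of the middle of its handle, 135 mm above the bench. The wheel is a dark steel ring of 112 mm outer diameter with three spokes, its top 108 mm above the bench, on the brass valve at the other end of the gas panel from the sleeve (265 mm apart).
- valve_handle: the wheel's handle: upright black cylinder, 18 mm diameter, 46 mm tall, on the rim 50 mm from the wheel's axis. Origin at its centre, 135 mm above the bench (foot at 112 mm). It revolves freely on its own upright pin, so a gripper holding it can keep its heading while carrying it round in a level circle of 50 mm radius about valve_axis.
- gas_panel: fixed aluminium base plate 150 x 400 x 12 mm; along its y axis it carries the regulator with the sleeve (y = -135 mm), a pressure gauge (y = -5 mm, top 95 mm above the bench) and the valve (y = +130 mm), joined by a copper pipe. Origin at the centre of its underside; x roughly away from the robot, z up.
- tape_roll: yellow roll of tape lying flat, 84 mm across, 24 mm high; a bystander, to be left where it is. Origin at the middle of its underside.
- carton: closed cardboard box 70 x 90 x 45 mm; a bystander, to be left where it is. Origin at the middle of its underside.
- jar: clear jar with a steel cap, 56 mm across, 85 mm high; a bystander, to be left where it is. Origin at the middle of its underside.
- heatsink: aluminium finned heatsink 50 x 80 x 28 mm; a bystander, to be left where it is. Origin at the middle of its underside.
- screwdriver: screwdriver lying on the bench; a bystander, to be left where it is. Origin at its underside, on its long axis.
- fitting: spare brass fitting, 24 mm across, 26 mm high, standing on the panel's base plate; a bystander, to be left where it is. Origin at the middle of its underside.
- solder_spool: grey spool, 52 mm across, 41 mm high; a bystander, to be left where it is. Origin at the middle of its underside.

How it is judged (in metres and radians):
On the way, in this order (a step that is already met when the one before it is completed fails the run):
1. the scale sleeve stands at 7 (value of joint scale_sleeve between 2.812 and 3.052 rad), for 0.2 s.
2. with the sleeve at 7, the valve wheel is fully closed against its stop (all of step 1 and value of joint valve_wheel below 0.07 rad), for 0.1 s.
At the end, for the whole second after the job is handed in: The valve wheel stands two full turns (12.57 rad) open from its stop, within 10 degrees (0.175 rad), and still (under 0.1 rad/s); the fingers hold the handle (over 2 N of contact, grasp point within 35 mm of the handle's centre); the scale sleeve is at 7 (2.93 rad, within 0.12) (all of step 1 and value of joint valve_wheel between 12.391 and 12.741 rad and velocity of joint valve_wheel between -0.1 and 0.1 rad/s and contact force between the fingers and valve_handle above 2 N and distance between the grasp point and valve_handle below 0.035 m); the arm keeps its last pose, push and grip.
It fails at once if a bystander is moved by more than 30 mm (distance of any of tape_roll, carton, jar, heatsink, screwdriver, fitting, solder_spool from where it was at the start of the episode above 0.03 m).
It also fails if it takes over 72 s, if anything falls off the work surface, if the arm or the gripper's body presses on something with over 40 N, if the wrist force passes 120 N, or if a joint passes its speed limit or range.

## Working session

There is one attempt and no reset: what is moved stays moved. The work goes in short steps, Python scripts to look and compute and a tool call to move; the robot and the scene stay as the last step left them, time stands still between calls to the robot, and variables do not carry over. Pictures are saved under pics/ and viewed, about 8 in all and at most 12, crops included, and the job is handed in when it is done.

Besides the shell and the picture viewer there is one more tool, called in YAML: its name, and indented under it one key for each argument. send_rows: Moves the arm, as the interface text tells. Its arguments: {"type":"object","properties":{"moves":{"type":"array","items":{"type":"array","items":{"type":"number"}}},"hand":{"type":"number"}},"required":["moves"]}

```bash
mkdir -p pics; cat > h.py <<'E'
import numpy as np, cv2
from scipy.spatial.transform import Rotation as R
from plant import get_obs, capture, close_job
def rot(a):
    a=np.array(a)
    return a if a.shape==(3,3) else R.from_euler('xyz',a).as_matrix()
def ray(c,u,v,z):
    d=rot(c['attitude'])@np.linalg.inv(c['K'])@[u,v,1]; p=np.array(c['position'])
    return p+d*(z-p[2])/d[2]
def proj(c,P):
    q=np.array(c['K'])@rot(c['attitude']).T@(np.array(P)-c['position']); return q[:2]/q[2]
def save(im,n): cv2.imwrite('pics/'+n,im[:,:,::-1])
E
python3 - <<'E'
from h import *
o=get_obs(); print(o)
a=capture('top'); b=capture('scene')
for c in(a,b): print(c['K'],c['position'],c['attitude'])
import pickle; pickle.dump((a,b),open('c0.pkl','wb'))
save(a['image'],'top0.png'); save(b['image'],'scene0.png')
E
```

```text
{'time': 0.0, 'joint_positions': array([ 1.16900142e+00,  3.42688122e-01,  1.52499577e+00,  1.60662722e-06,
        1.27537790e+00, -1.45988664e-01]), 'dq': array([-0.00225119, -0.0001459 ,  0.00151664,  0.00194888, -0.00023843,
        0.00029017]), 'tau': array([ 9.24600099e-04, -4.31233943e+01, -2.44222909e+01,  7.19997799e-02,
        5.57714654e-02, -1.28970328e-04]), 'tool_pos': array([132.63873725, 507.51916837, 196.07035845]), 'tcp_rot': array([-1.71783073,  1.56932718, -1.97363744]), 'contact_force': array([0.07679227, 0.13006444, 0.04046422]), 'moment': array([-0.06431541, -0.0230429 ,  0.01321901]), 'grip_width': 91.97824647970846}
[[381.87827276   0.         258.77946093]
 [  0.         381.87827276 191.27596543]
 [  0.           0.           1.        ]] [411.89429416  67.71896535 859.95550765] [-2.94673566 -0.01217782 -1.54180588]
[[457.61594122   0.         264.69329102]
 [  0.         457.61594122 198.31647174]
 [  0.           0.           1.        ]] [1335.97182765  238.98440316  817.13060458] [-2.29239968e+00 -2.22825064e-04  1.79896586e+00]
```

View pics/top0.png

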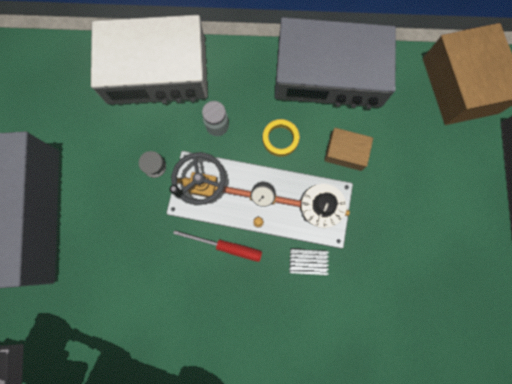

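View pics/scene0.png

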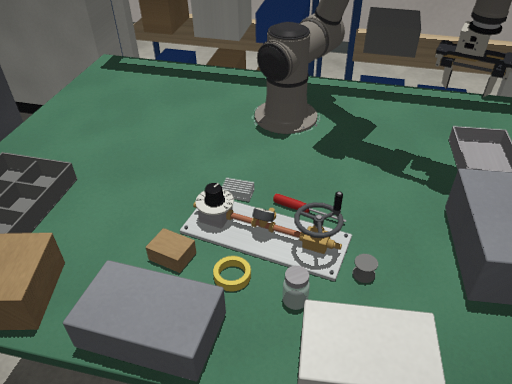

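The top view shows the wheel near (199,178) with its handle near (176,189), and the dial near (325,206). In the scene view the sleeve is near (214,193) and the handle near (338,203). Next I'll measure these and enlarge the dial and wheel.

```bash
cat > m.py <<'E'
from h import *
import pickle
a,b=pickle.load(open('c0.pkl','rb'))
im=a['image']; g=im.max(2)
# dial: bright blob around 325,206 
def blob(mask,x0,x1,y0,y1):
    m=np.zeros_like(mask);m[y0:y1,x0:x1]=mask[y0:y1,x0:x1]
    cs=cv2.findContours(m.astype(np.uint8),cv2.RETR_EXTERNAL,cv2.CHAIN_APPROX_NONE)[0]
    return max(cs,key=cv2.contourArea)
hs=cv2.cvtColor(im,cv2.COLOR_RGB2HSV)
print('dark sleeve');c=blob(g<60,308,343,188,224);e=cv2.minEnclosingCircle(c);print(e,ray(a,*e[0],111))
print('wheel');c=blob(g<80,165,235,145,210);e=cv2.fitEllipse(c);print(e,ray(a,*e[0],108))
h=blob(g<35,165,190,178,200);e=cv2.minEnclosingCircle(h);print('handle',e,ray(a,*e[0],158))
for P in [(350,187),(183,157)]: print(ray(a,*P,12))
# plate corner holes: 347,187 ; 339,241; 173,209
for P in [(347,187),(339,241),(173,209)]: print('screw',ray(a,*P,12))
d=cv2.resize(im[178:238,295:355],(390,390),interpolation=cv2.INTER_CUBIC)
w=cv2.resize(im[148:208,165:225],(390,390),interpolation=cv2.INTER_CUBIC)
save(np.hstack([d,w]),'crop0.png')
E
python3 m.py
```

```text
dark sleeve
((324.95001220703125, 203.75), 11.290130615234375) [538.75721267 -69.51598459 111.        ]
wheel
((186.0733184814453, 180.5189666748047), (27.586551666259766, 36.50315856933594), 8.617855072021484) [577.98895986 209.85222639 108.        ]
handle ((178.5, 192.5), 2.9155757427215576) [543.59696134 212.99849587 158.        ]
[ 595.91693121 -144.92896027   12.        ]
[654.29222389 238.68547799  12.        ]
screw [ 595.70107335 -138.08637592   12.        ]
screw [ 472.97610466 -118.40862973   12.        ]
screw [533.07413232 252.86494232  12.        ]
```

View pics/crop0.png

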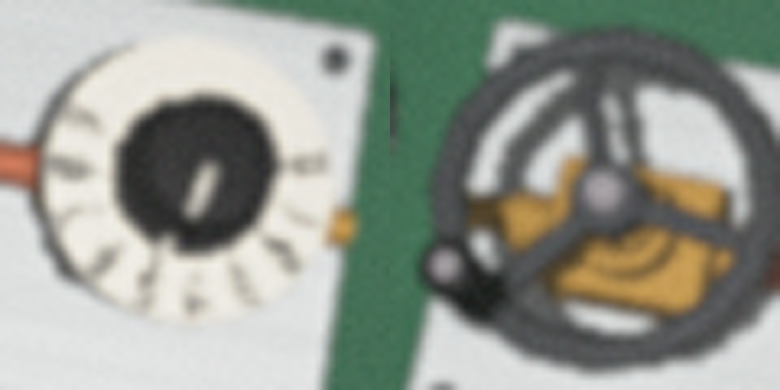

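The crop shows the sleeve pointer at about 5, 15° clockwise past the panel's -x direction (4.5). The handle cap is at (173.1,188.5), the hub at (197.6,177.2) and the sleeve top at (324.7,204.4).

```bash
python3 - <<'E'
from h import *
import pickle
a,b=pickle.load(open('c0.pkl','rb'))
s=ray(a,324.7,204.4,111); d=ray(a,323.8,205.2,70); hub=ray(a,197.6,177.2,110); w=ray(a,197.9,178.1,104); h=ray(a,173.1,188.5,158)
print('sleeve',s,'dial',d,'hub',hub,'wheel',w,'handle',h,np.linalg.norm((s-hub)[:2]),np.linalg.norm((h-w)[:2]))
g=b['image'].max(2)
for n,P in dict(s=(*s[:2],111),hub=(*hub[:2],110),h=(*h[:2],158)).items(): print(n,proj(b,P))
T=rot(get_obs()['tcp_rot']); print(T.round(3))
im=b['image']
save(np.hstack([cv2.resize(im[170:230,185:245],(390,390),interpolation=cv2.INTER_CUBIC),cv2.resize(im[185:245,290:350],(390,390),interpolation=cv2.INTER_CUBIC)]),'crop1.png')
t=T.T@(np.array([s[0],s[1],190])-get_obs()['tool_pos']); print(t, np.degrees(np.arctan2(T[1,1],T[0,1])))
E
```

```text
sleeve [537.43095403 -69.01154323 111.        ] dial [542.54431389 -74.59746387  70.        ] hub [585.11751369 186.79141054 110.        ] wheel [584.65159447 187.0249157  104.        ] handle [550.89258977 223.60312768 158.        ] 260.20983672322194 49.775857505667
s [215.08321819 185.97001528]
hub [317.74570703 216.14926637]
h [338.13973565 192.61808004]
[[-0.001  0.253  0.967]
 [-0.001  0.967 -0.253]
 [-1.    -0.001 -0.   ]]
[   6.63203409 -455.34445173  537.4996776 ] 75.34174469858932
```

View pics/crop1.png

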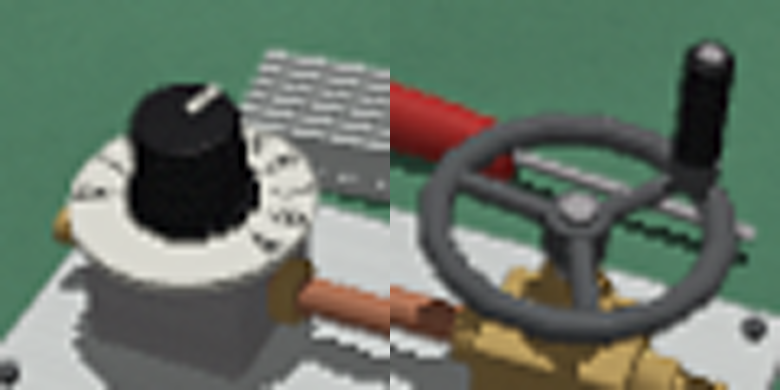

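send_rows:
  moves:
    - [0, -28.6, 33.8, 0]
    - [0, -28.6, 33.8, 0]
    - [0, -28.6, 33.8, 0]
    - [0, -28.6, 33.8, 0]
    - [0, -28.6, 33.8, 0]
    - [0, -28.6, 33.8, 0]
    - [0, -28.6, 33.8, 0]
    - [0, -28.6, 33.8, 0]
  hand: 1

```text
time: 1.1
tool_pos: [337.0, 216.9, 196.6]
tcp_rot: [3.09, 1.571, 2.834]
contact_force: [0.1, 0.5, -0.1]
grip_width: 92.0
```

send_rows:
  moves:
    - [0, -28.6, 33.8, 0]
    - [0, -28.6, 33.8, 0]
    - [0, -28.6, 33.8, 0]
    - [0, -28.6, 33.8, 0]
    - [0, -28.6, 33.8, 0]
    - [0, -28.6, 33.8, 0]
    - [0, -28.6, 33.8, 0]
    - [0, -28.6, 33.8, 0]

```text
time: 2.1
tool_pos: [540.7, -72.8, 196.3]
tcp_rot: [2.833, 1.57, 2.577]
contact_force: [-0.2, 0.4, -0.6]
grip_width: 92.1
```

send_rows:
  moves:
    - [15, 0, 0, 0]
    - [15, 0, 0, 0]
    - [15, 0, 0, 0]
    - [15, 0, 0, 0]
    - [0, 0, 0, 0]
    - [0, 0, 0, 0]

```text
time: 2.85
tool_pos: [540.5, -71.5, 137.1]
tcp_rot: [0.089, 1.57, -0.166]
contact_force: [0.2, 1.4, 0.1]
grip_width: 91.8
```

send_rows:
  moves:
    - [14, 0, 0, 0]
    - [14, 0, 0, 0]
    - [14, 0, 0, 0]
    - [13, 0, 0, 0]
    - [0, 0, 0, 0]

```text
time: 3.48
tool_pos: [539.4, -71.4, 80.3]
tcp_rot: [3.092, 1.568, 2.836]
contact_force: [0.0, -0.4, -0.7]
grip_width: 91.8
```

send_rows:
  moves:
    - [0, 0, 0, 0]
    - [0, 0, 0, 0]
    - [0, 0, 0, 0]
    - [0, 0, 0, 0]
    - [0, 0, 0, 0]
    - [0, 0, 0, 0]
  hand: 0

```text
time: 4.22
tool_pos: [540.3, -71.6, 81.7]
tcp_rot: [1.063, 1.571, 0.808]
contact_force: [-0.2, 0.7, -0.9]
grip_width: 36.6
```

```bash
python3 - <<'E'
from h import *
o=get_obs();print(o['tool_pos'],o['contact_force'],o['moment'],o['grip_width'],o['joint_positions'][5])
b=capture('scene')['image'];a=capture('top')['image']
save(np.hstack([cv2.resize(x,(400,400),interpolation=cv2.INTER_CUBIC) for x in (b[150:230,175:255],a[165:245,285:365])]),'grip.png')
E
```

```text
[540.25312754 -71.58605763  81.72802519] [-0.18375974  0.72919743 -0.86280838] [-0.00760143 -0.04426303 -0.03937008] 36.58402323624535 -1.5875282261709638
```

View pics/grip.png

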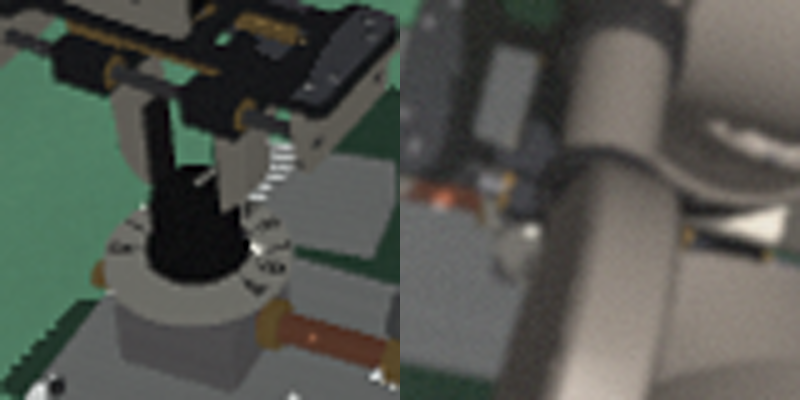

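The sleeve stands between the fingers. The opening reads 36.6 mm though its diameter is 42, so I'll check whether the fingers are still closing.

send_rows:
  moves:
    - [0, 0, 0, 0]
    - [0, 0, 0, 0]

```text
time: 4.58
tool_pos: [540.3, -71.6, 81.7]
tcp_rot: [0.849, 1.571, 0.594]
contact_force: [0.9, -0.5, 0.4]
grip_width: 8.5
```

```bash
python3 - <<'E'
from h import *
o=get_obs();print(o['tool_pos'],o['contact_force'],o['moment'],o['grip_width'])
b=capture('scene')
print(rot(o['tcp_rot']).round(3))
g=o['tool_pos']+[0,0,19]
for p in (g,o['tool_pos'],[*o['tool_pos'][:2],111]): print(proj(b,p))
save(cv2.resize(b['image'][160:230,180:250],(560,560),interpolation=cv2.INTER_CUBIC),'grip2.png')
E
```

```text
[540.27370512 -71.62549202  81.72290893] [ 0.88558219 -0.53991752  0.35007905] [-0.01265285  0.00656148 -0.00382313] 8.487559680232804
[[ 0.     0.253  0.967]
 [ 0.     0.967 -0.253]
 [-1.     0.     0.   ]]
[213.99570363 189.80844496]
[214.56190193 195.7297363 ]
[213.68406792 186.54936446]
```

View pics/grip2.png

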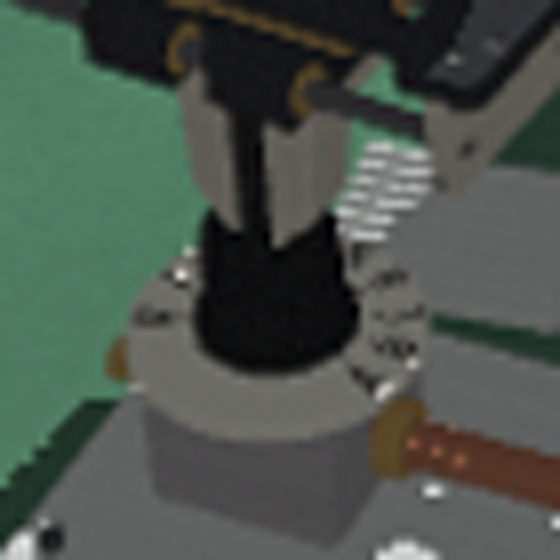

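The fingers closed freely to 8.5 mm and are drawn over the sleeve's cap, at about (215,190), so they missed it. I'll lift and compare the visible tip with the projected TCP.

send_rows:
  moves:
    - [-25, 0, 0, 0]
    - [-25, 0, 0, 0]
    - [-25, 0, 0, 0]
    - [0, 0, 0, 0]
    - [0, 0, 0, 0]

```text
time: 5.25
tool_pos: [539.7, -71.5, 155.8]
tcp_rot: [3.066, 1.569, 2.81]
contact_force: [-0.7, 0.0, -0.2]
grip_width: 0.2
```

```bash
python3 - <<'E'
from h import *
o=get_obs();print(o['tool_pos'],o['contact_force'],o['grip_width'])
b=capture('scene')
p=proj(b,o['tool_pos']);print(p,proj(b,o['tool_pos']+[0,0,30]))
im=b['image'].copy()
im=cv2.resize(im[130:230,165:265],(600,600),interpolation=cv2.INTER_CUBIC)
q=((p-[165,130]+.5)*6).astype(int);cv2.drawMarker(im,tuple(map(int,q)),(255,0,0),0,14,1)
save(im,'lift.png')
E
```

```text
[539.70710595 -71.45303693 155.78655902] [-0.68643058  0.02333183 -0.24103655] 0.21365863653621942
[212.4251519  171.72933427] [211.44348193 161.43188549]
```

View pics/lift.png

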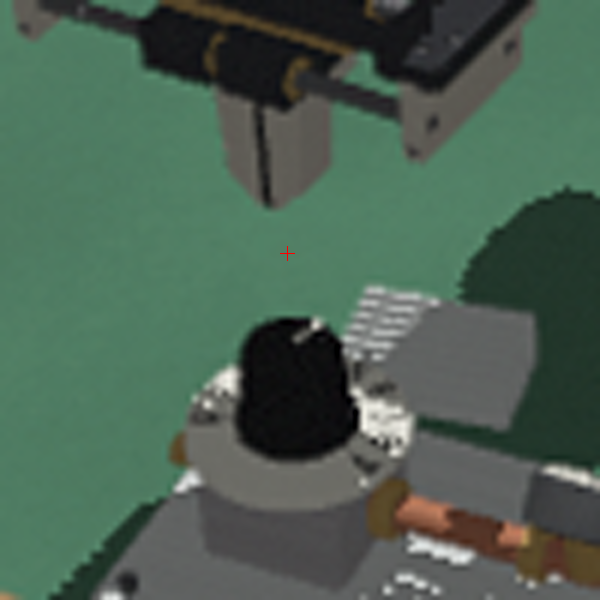

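The visible finger corner is at (209.2,163.9), about 8 px above and 3 px left of the projected TCP at (212.4,171.7). I'll work out which tip offset explains that.

```bash
python3 - <<'E'
from h import *
from scipy.optimize import fsolve
o=get_obs(); T=rot(o['tcp_rot']); b=capture('scene'); t=o['tool_pos']
for n,uv,tp in (('lift',(209.2,163.9),t),('grip2',(215.6-.5+.0,190.6-.5),np.array([540.27,-71.63,81.72]))):
  for half in (9.5,13):
    for dx in (-10,0,10):
      s=fsolve(lambda v: proj(b,tp+half*T[:,2]+[dx,v[0],v[1]])-uv,[0,0]); print(n,half,dx,s)
E
```

```text
lift 9.5 -10 [-4.11835212 21.41461462]
lift 9.5 0 [-0.14319392 29.44553755]
lift 9.5 10 [ 3.83196429 37.47646049]
lift 13 -10 [-1.88669024 24.1411446 ]
lift 13 0 [ 2.08846796 32.17206753]
lift 13 10 [ 6.06362617 40.20299047]
grip2 9.5 -10 [ 4.86187684 17.89644859]
grip2 9.5 0 [ 8.7307047  26.90490739]
grip2 9.5 10 [12.59953257 35.91336619]
grip2 13 -10 [ 7.05753433 20.95398083]
grip2 13 0 [10.92636219 29.96243963]
grip2 13 10 [14.79519006 38.97089844]
```

A pure height offset of about +30 mm fits both pictures: the real tips are 30 mm above the reported TCP. I'll redo the grip about 28 mm lower and watch the force.

send_rows:
  moves:
    - [0, 0, 0, 0]
    - [0, 0, 0, 0]
    - [0, 0, 0, 0]
    - [0, 0, 0, 0]
    - [0, 0, 0, 0]
    - [0, 0, 0, 0]
    - [0, 0, 0, 0]
  hand: 1

```text
time: 6.22
tool_pos: [540.2, -71.6, 156.7]
tcp_rot: [1.247, 1.571, 0.991]
contact_force: [-0.0, 0.6, -0.3]
grip_width: 65.8
```

send_rows:
  moves:
    - [14, 0, 0, 0]
    - [14, 0, 0, 0]
    - [14, 0, 0, 0]
    - [14, 0, 0, 0]
    - [14, 0, 0, 0]
    - [8, 0, 0, 0]
    - [4, 0, 0, 0]
    - [0, 0, 0, 0]

```text
time: 7.22
tool_pos: [540.3, -71.6, 74.7]
tcp_rot: [1.004, 1.571, 0.748]
contact_force: [-0.9, -0.1, 0.2]
grip_width: 92.0
```

send_rows:
  moves:
    - [4, 0, 0, 0]
    - [4, 0, 0, 0]
    - [4, 0, 0, 0]
    - [4, 0, 0, 0]
    - [0, 0, 0, 0]

```text
time: 7.85
tool_pos: [540.0, -71.5, 58.3]
tcp_rot: [3.019, 1.57, 2.764]
contact_force: [-1.0, 1.0, -0.1]
grip_width: 92.0
```

send_rows:
  moves:
    - [0, 0, 0, 0]
    - [0, 0, 0, 0]
    - [0, 0, 0, 0]
    - [0, 0, 0, 0]
    - [0, 0, 0, 0]
    - [0, 0, 0, 0]
    - [0, 0, 0, 0]
    - [0, 0, 0, 0]
  hand: 0

```text
time: 8.85
tool_pos: [540.0, -72.8, 58.8]
tcp_rot: [-1.58, 1.569, -1.836]
contact_force: [-1.3, -6.2, 0.4]
grip_width: 41.3
```

send_rows:
  moves:
    - [0, -1, 0, 8]
    - [0, 0, 0, 8]
    - [0, 0, 0, 8]
    - [0, 0, 0, 8]
    - [0, 0, 0, 8]
    - [0, 0, 0, 8]
    - [0, 0, 0, 0]
    - [0, 0, 0, 0]

```text
time: 9.85
tool_pos: [541.2, -71.5, 58.9]
tcp_rot: [1.619, 1.568, 0.525]
contact_force: [2.4, 4.5, -1.8]
grip_width: 41.4
```

```bash
python3 - <<'E'
from h import *
o=get_obs();T=rot(o['tcp_rot']);print(o['tool_pos'],o['contact_force'],o['moment'],o['grip_width'],np.degrees(np.arctan2(T[1,1],T[0,1])))
E
```

```text
[541.18397325 -71.52822717  58.85131996] [ 2.434101    4.52247651 -1.75296633] [ 0.78884168 -0.79091797  0.03421784] 41.413528623320445 27.328372806113403
```

send_rows:
  moves:
    - [0, 0, 0, 0]
    - [0, 0, 0, 0]
    - [0, 0, 0, 0]
    - [0, 0, 0, 0]
    - [0, 0, 0, 0]
    - [0, 0, 0, 0]
  hand: 1

```text
time: 10.6
tool_pos: [540.0, -72.6, 58.7]
tcp_rot: [2.498, 1.571, 1.404]
contact_force: [-0.2, 0.9, -0.2]
grip_width: 90.9
```

send_rows:
  moves:
    - [-20, 0, 0, 0]
    - [-25, 0, 0, 0]
    - [-25, 0, 0, 0]
    - [-25, 0, 0, 0]
    - [-25, 0, 0, 0]
    - [0, 0, 0, 0]

```text
time: 11.35
tool_pos: [541.1, -72.8, 180.4]
tcp_rot: [0.841, 1.567, -0.252]
contact_force: [0.1, 0.5, -0.8]
grip_width: 91.9
```

```bash
python3 - <<'E'
from h import *
o=get_obs();T=rot(o['tcp_rot']);print(o['tool_pos'],np.degrees(np.arctan2(T[1,1],T[0,1])),o['joint_positions'])
b=capture('scene')['image']
save(cv2.resize(b[165:235,180:250],(560,560),interpolation=cv2.INTER_CUBIC),'seven.png')
E
```

```text
[541.0744457  -72.84598189 180.4199913 ] 27.34660755642394 [-2.74284152e-01  3.90958850e-01  1.49653458e+00  9.48974545e-05
  1.24996597e+00 -7.51597986e-01]
```

View pics/seven.png

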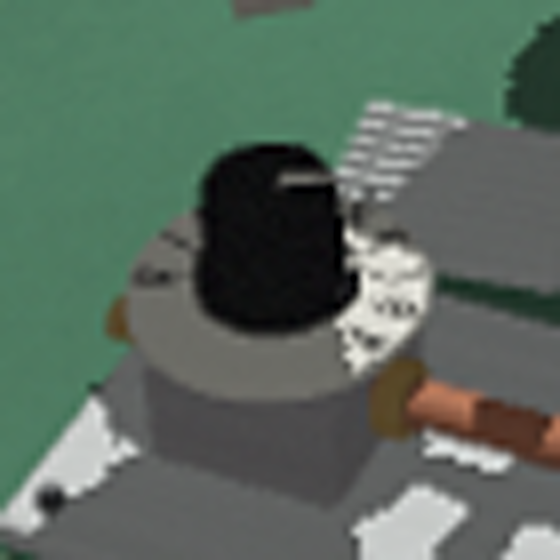

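send_rows:
  moves:
    - [0, 18.1, -32.3, 0]
    - [0, 18.1, -32.3, 0]
    - [0, 18.1, -32.3, 0]
    - [0, 18.1, -32.3, 0]
    - [0, 18.1, -32.3, 0]
    - [0, 18.1, -32.3, 0]
    - [0, 18.1, -32.3, 0]
    - [0, 18.1, -32.3, 0]

```text
time: 12.4
tool_pos: [549.1, 224.5, 176.9]
tcp_rot: [-1.797, 1.568, -2.89]
contact_force: [-0.3, 0.2, 0.2]
grip_width: 91.7
```

```bash
python3 - <<'E'
from h import *
b=capture('scene'); o=get_obs(); T=rot(o['tcp_rot']); print(o['tool_pos'],np.degrees(np.arctan2(T[1,1],T[0,1])))
p=ray(b,214.5,187.6,111);q=ray(b,221.4,186.9,111); c=np.array([540,-72.5]); hub=np.array([585.1,186.8])
d=hub-c; my=np.degrees(np.arctan2(d[1],d[0])); mx=my-90  # panel -x = my+90
ang=np.degrees(np.arctan2(*(q-p)[1::-1])); ang2=np.degrees(np.arctan2(*(q[:2]-c)[::-1]))
for A in (ang,ang2): print('numeral',4.5+(((my+90)-A+180)%360-180)/24)
save(cv2.resize(b['image'][140:260,280:400],(600,600),interpolation=cv2.INTER_CUBIC),'over.png')
E
```

```text
[548.758397   228.77427696 176.84419521] 27.481305743161517
numeral 6.915127464372283
numeral 7.511318718106244
```

View pics/over.png

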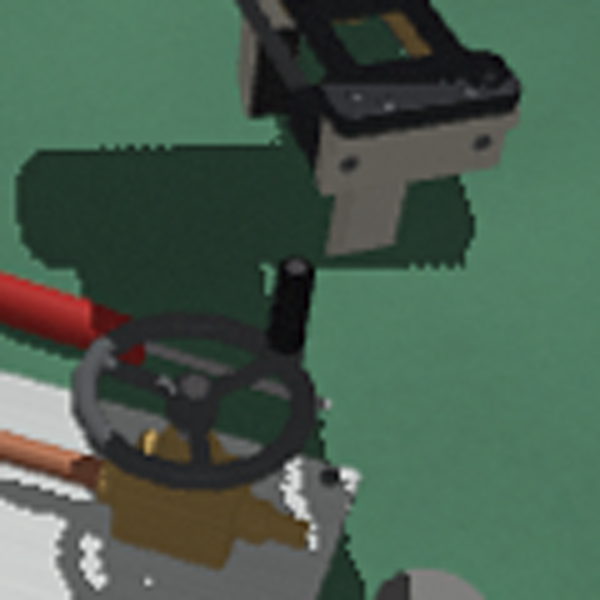

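The pointer reads 7. The gripper is open above the handle: near finger at crop (365,245), handle cap at (297,265). Letting it settle next.

send_rows:
  moves:
    - [10, 0, 0, 0]
    - [10, 0, 0, 0]
    - [0, 0, 0, 0]
    - [0, 0, 0, 0]

```text
time: 12.95
tool_pos: [550.1, 222.7, 158.7]
tcp_rot: [-1.116, 1.571, -2.211]
contact_force: [0.4, 0.1, -0.5]
grip_width: 91.7
```

send_rows:
  moves:
    - [12, 0, 0, 0]
    - [12, 0, 0, 0]
    - [12, 0, 0, 0]
    - [12, 0, 0, 0]
    - [12, 0, 0, 0]
    - [6, 0, 0, 0]
    - [0, 0, 0, 0]

```text
time: 13.82
tool_pos: [549.7, 223.4, 92.2]
tcp_rot: [-1.883, 1.57, -2.977]
contact_force: [-1.3, 0.3, 0.2]
grip_width: 91.6
```

send_rows:
  moves:
    - [0, 0, 0, 0]
    - [0, 0, 0, 0]
    - [0, 0, 0, 0]
    - [0, 0, 0, 0]
    - [0, 0, 0, 0]
    - [0, 0, 0, 0]
    - [0, 0, 0, 0]
    - [0, 0, 0, 0]
  hand: 0

```text
time: 14.82
tool_pos: [550.1, 223.5, 92.7]
tcp_rot: [1.459, 1.57, 0.365]
contact_force: [-0.7, -1.0, 0.7]
grip_width: 17.3
```

send_rows:
  moves:
    - [0, 0, 0, 0]
    - [0, 0, 0, 0]
    - [0, 0, 0, 0]
    - [0, 0, 0, 0]

```text
time: 15.32
tool_pos: [550.0, 223.5, 92.7]
tcp_rot: [1.492, 1.57, 0.398]
contact_force: [1.6, -0.4, -0.1]
grip_width: 17.0
```

```bash
python3 - <<'E'
from h import *
o=get_obs();print(o['tool_pos'],o['contact_force'],o['grip_width'],o['time'])
b=capture('scene')
save(cv2.resize(b['image'][150:250,280:380],(600,600),interpolation=cv2.INTER_CUBIC),'held.png')
E
```

```text
[550.04267689 223.49685678  92.723724  ] [ 1.62523218 -0.36329275 -0.08660776] 17.018269261195957 15.325
```

View pics/held.png

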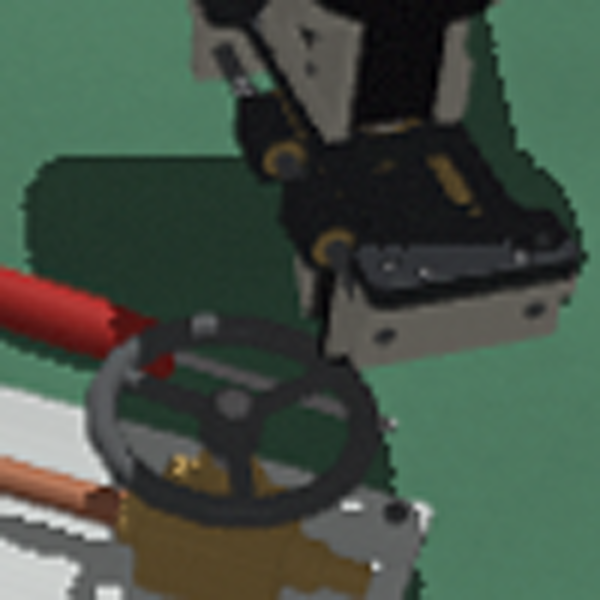

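The handle is held, reading 17 mm, and it sits about 50.8 mm from the estimated axis. Next is a table of circle rows in tool axes.

```bash
cat > arc.py <<'E'
import numpy as np,sys
def arc(p0,step,n,h=27.4,Rr=50):
    out=[]
    for i in range(n):
        a,b=np.radians([p0+i*step,p0+(i+1)*step]);d=Rr*np.array([np.cos(b)-np.cos(a),np.sin(b)-np.sin(a)]);H=np.radians(h)
        out.append([0,round(d@[np.cos(H),np.sin(H)],1),round(d@[np.sin(H),-np.cos(H)],1),0])
    return out
if __name__=='__main__':
    p,s,n=map(float,sys.argv[1:]);r=arc(p,s,int(n))
    for i in range(0,len(r),8): print(round(p+i*s,1),r[i:i+8])
E
python3 arc.py 133.7 -15 5; python3 arc.py 58.7 -6 36
```

```text
133.7 [[0, np.float64(12.9), np.float64(-2.0), 0], [0, np.float64(13.0), np.float64(1.4), 0], [0, np.float64(12.2), np.float64(4.7), 0], [0, np.float64(10.5), np.float64(7.7), 0], [0, np.float64(8.2), np.float64(10.2), 0]]
58.7 [[0, np.float64(2.5), np.float64(4.6), 0], [0, np.float64(2.0), np.float64(4.8), 0], [0, np.float64(1.5), np.float64(5.0), 0], [0, np.float64(0.9), np.float64(5.1), 0], [0, np.float64(0.4), np.float64(5.2), 0], [0, np.float64(-0.2), np.float64(5.2), 0], [0, np.float64(-0.7), np.float64(5.2), 0], [0, np.float64(-1.2), np.float64(5.1), 0]]
10.7 [[0, np.float64(-1.8), np.float64(4.9), 0], [0, np.float64(-2.3), np.float64(4.7), 0], [0, np.float64(-2.8), np.float64(4.5), 0], [0, np.float64(-3.2), np.float64(4.1), 0], [0, np.float64(-3.6), np.float64(3.8), 0], [0, np.float64(-4.0), np.float64(3.4), 0], [0, np.float64(-4.3), np.float64(2.9), 0], [0, np.float64(-4.6), np.float64(2.5), 0]]
-37.3 [[0, np.float64(-4.8), np.float64(2.0), 0], [0, np.float64(-5.0), np.float64(1.5), 0], [0, np.float64(-5.1), np.float64(0.9), 0], [0, np.float64(-5.2), np.float64(0.4), 0], [0, np.float64(-5.2), np.float64(-0.2), 0], [0, np.float64(-5.2), np.float64(-0.7), 0], [0, np.float64(-5.1), np.float64(-1.2), 0], [0, np.float64(-4.9), np.float64(-1.8), 0]]
-85.3 [[0, np.float64(-4.7), np.float64(-2.3), 0], [0, np.float64(-4.5), np.float64(-2.8), 0], [0, np.float64(-4.1), np.float64(-3.2), 0], [0, np.float64(-3.8), np.float64(-3.6), 0], [0, np.float64(-3.4), np.float64(-4.0), 0], [0, np.float64(-2.9), np.float64(-4.3), 0], [0, np.float64(-2.5), np.float64(-4.6), 0], [0, np.float64(-2.0), np.float64(-4.8), 0]]
-133.3 [[0, np.float64(-1.5), np.float64(-5.0), 0], [0, np.float64(-0.9), np.float64(-5.1), 0], [0, np.float64(-0.4), np.float64(-5.2), 0], [0, np.float64(0.2), np.float64(-5.2), 0]]
```

send_rows:
  moves:
    - [0, 12.9, -2.0, 0]
    - [0, 13.0, 1.4, 0]
    - [0, 12.2, 4.7, 0]
    - [0, 10.5, 7.7, 0]
    - [0, 8.2, 10.2, 0]
    - [0, 0, 0, 0]

```text
time: 16.12
tool_pos: [612.3, 229.4, 92.8]
tcp_rot: [1.244, 1.568, 0.149]
contact_force: [3.2, 2.6, -0.3]
grip_width: 17.6
```

send_rows:
  moves:
    - [0, 2.5, 4.6, 0]
    - [0, 2.0, 4.8, 0]
    - [0, 0, 0, 0]

```text
time: 16.5
tool_pos: [619.6, 223.5, 92.8]
tcp_rot: [1.168, 1.569, 0.074]
contact_force: [4.2, 2.8, -0.8]
grip_width: 17.2
```

send_rows:
  moves:
    - [0, 1.5, 5.0, 0]
    - [0, 0, 0, 0]

```text
time: 16.75
tool_pos: [623.1, 219.8, 92.8]
tcp_rot: [1.127, 1.569, 0.033]
contact_force: [3.3, 2.5, -1.3]
grip_width: 17.4
```

send_rows:
  moves:
    - [0, 0.9, 5.1, 0]
    - [0, 0.4, 5.2, 0]
    - [0, 0, 0, 0]

```text
time: 17.12
tool_pos: [629.1, 210.9, 92.8]
tcp_rot: [0.811, 1.569, -0.283]
contact_force: [5.0, 1.6, -2.1]
grip_width: 17.6
```

send_rows:
  moves:
    - [0, -0.2, 5.2, 0]
    - [0, -0.7, 5.2, 0]
    - [0, 0, 0, 0]

```text
time: 17.5
tool_pos: [633.0, 201.0, 92.8]
tcp_rot: [0.634, 1.569, -0.46]
contact_force: [4.7, 0.5, -1.2]
grip_width: 17.4
```

send_rows:
  moves:
    - [0, -1.2, 5.1, 0]
    - [0, -1.8, 4.9, 0]
    - [0, 0, 0, 0]

```text
time: 17.88
tool_pos: [634.7, 190.6, 92.8]
tcp_rot: [0.253, 1.569, -0.841]
contact_force: [5.5, -2.2, -2.5]
grip_width: 17.6
```

send_rows:
  moves:
    - [0, -2.3, 4.7, 0]
    - [0, -2.8, 4.5, 0]
    - [0, 0, 0, 0]

```text
time: 18.25
tool_pos: [634.3, 180.1, 92.8]
tcp_rot: [0.024, 1.569, -1.07]
contact_force: [4.9, -1.3, -2.0]
grip_width: 17.2
```

send_rows:
  moves:
    - [0, -3.2, 4.1, 0]
    - [0, -3.6, 3.8, 0]
    - [0, 0, 0, 0]

```text
time: 18.62
tool_pos: [634.7, 178.7, 93.0]
tcp_rot: [2.003, 1.556, 0.911]
contact_force: [18.4, 27.4, -10.2]
grip_width: 17.8
```

The wheel hit its stop: the commanded angle was -19.3°, but the TCP stayed at about -9° with 33 N. I'll hold it there briefly, then open it.

send_rows:
  moves:
    - [0, 0, 0, 0]
    - [0, 0, 0, 0]

```text
time: 18.88
tool_pos: [634.7, 178.7, 93.0]
tcp_rot: [1.983, 1.556, 0.892]
contact_force: [17.4, 26.9, -10.2]
grip_width: 17.2
```

```bash
python3 -c "
from h import *
o=get_obs();print(o['tool_pos'],o['contact_force'],o['grip_width'])"; sed -i 's/round(d@\(\[[^]]*\]\),1)/float(round(d@\1,1))/g' arc.py; python3 arc.py -19.3 10.8 1; python3 arc.py -8.5 15 24
```

```text
[634.74146888 178.73468591  92.98628632] [ 17.4122744   26.8957695  -10.15631861] 17.234667334655345
-19.3 [[0, 6.2, -7.1, 0]]
-8.5 [[0, 6.2, -11.5, 0], [0, 3.0, -12.7, 0], [0, -0.4, -13.0, 0], [0, -3.7, -12.5, 0], [0, -6.8, -11.1, 0], [0, -9.5, -9.0, 0], [0, -11.5, -6.2, 0], [0, -12.7, -3.0, 0]]
111.5 [[0, -13.0, 0.4, 0], [0, -12.5, 3.7, 0], [0, -11.1, 6.8, 0], [0, -9.0, 9.5, 0], [0, -6.2, 11.5, 0], [0, -3.0, 12.7, 0], [0, 0.4, 13.0, 0], [0, 3.7, 12.5, 0]]
231.5 [[0, 6.8, 11.1, 0], [0, 9.5, 9.0, 0], [0, 11.5, 6.2, 0], [0, 12.7, 3.0, 0], [0, 13.0, -0.4, 0], [0, 12.5, -3.7, 0], [0, 11.1, -6.8, 0], [0, 9.0, -9.5, 0]]
```

send_rows:
  moves:
    - [0, 6.2, -7.1, 0]
    - [0, 0, 0, 0]

```text
time: 19.12
tool_pos: [634.9, 180.8, 92.9]
tcp_rot: [1.035, 1.568, -0.058]
contact_force: [7.8, 0.3, -2.6]
grip_width: 17.3
```

send_rows:
  moves:
    - [0, 6.2, -11.5, 0]
    - [0, 3.0, -12.7, 0]
    - [0, -0.4, -13.0, 0]
    - [0, -3.7, -12.5, 0]
    - [0, -6.8, -11.1, 0]
    - [0, -9.5, -9.0, 0]
    - [0, -11.5, -6.2, 0]
    - [0, -12.7, -3.0, 0]

```text
time: 20.12
tool_pos: [565.3, 232.7, 92.8]
tcp_rot: [-0.315, 1.569, -1.408]
contact_force: [5.9, -8.7, -1.6]
grip_width: 17.3
```

send_rows:
  moves:
    - [0, -13.0, 0.4, 0]
    - [0, -12.5, 3.7, 0]
    - [0, -11.1, 6.8, 0]
    - [0, -9.0, 9.5, 0]
    - [0, -6.2, 11.5, 0]
    - [0, -3.0, 12.7, 0]
    - [0, 0.4, 13.0, 0]
    - [0, 3.7, 12.5, 0]

```text
time: 21.12
tool_pos: [552.3, 149.1, 92.8]
tcp_rot: [-3.112, 1.569, 2.077]
contact_force: [3.8, 6.2, -1.8]
grip_width: 17.5
```

send_rows:
  moves:
    - [0, 6.8, 11.1, 0]
    - [0, 9.5, 9.0, 0]
    - [0, 11.5, 6.2, 0]
    - [0, 12.7, 3.0, 0]
    - [0, 13.0, -0.4, 0]
    - [0, 12.5, -3.7, 0]
    - [0, 11.1, -6.8, 0]
    - [0, 9.0, -9.5, 0]

```text
time: 22.12
tool_pos: [634.9, 180.4, 92.8]
tcp_rot: [0.945, 1.569, -0.149]
contact_force: [1.3, -2.6, 2.3]
grip_width: 17.0
```

send_rows:
  moves:
    - [0, 0, 0, 0]
    - [0, 0, 0, 0]

```text
time: 22.38
tool_pos: [635.0, 181.4, 92.8]
tcp_rot: [1.539, 1.567, 0.446]
contact_force: [6.7, 1.0, -1.3]
grip_width: 17.4
```

send_rows:
  moves:
    - [0, 6.2, -11.5, 0]
    - [0, 3.0, -12.7, 0]
    - [0, -0.4, -13.0, 0]
    - [0, -3.7, -12.5, 0]
    - [0, -6.8, -11.1, 0]
    - [0, -9.5, -9.0, 0]
    - [0, -11.5, -6.2, 0]
    - [0, -12.7, -3.0, 0]

```text
time: 23.38
tool_pos: [565.6, 232.9, 92.7]
tcp_rot: [0.136, 1.569, -0.958]
contact_force: [6.5, -9.1, -0.2]
grip_width: 17.6
```

send_rows:
  moves:
    - [0, -13.0, 0.4, 0]
    - [0, -12.5, 3.7, 0]
    - [0, -11.1, 6.8, 0]
    - [0, -9.0, 9.5, 0]
    - [0, -6.2, 11.5, 0]
    - [0, -3.0, 12.7, 0]
    - [0, 0.4, 13.0, 0]
    - [0, 3.7, 12.5, 0]

```text
time: 24.38
tool_pos: [552.4, 149.0, 92.7]
tcp_rot: [-2.989, 1.569, 2.201]
contact_force: [2.8, 5.9, 0.7]
grip_width: 17.6
```

send_rows:
  moves:
    - [0, 6.8, 11.1, 0]
    - [0, 9.5, 9.0, 0]
    - [0, 11.5, 6.2, 0]
    - [0, 12.7, 3.0, 0]
    - [0, 13.0, -0.4, 0]
    - [0, 12.5, -3.7, 0]
    - [0, 11.1, -6.8, 0]
    - [0, 8.0, -8.5, 0]

```text
time: 25.38
tool_pos: [634.8, 179.0, 92.8]
tcp_rot: [0.952, 1.568, -0.141]
contact_force: [1.9, -3.0, 1.9]
grip_width: 17.5
```

send_rows:
  moves:
    - [0, 0, 0, 0]
    - [0, 0, 0, 0]
    - [0, 0, 0, 0]
    - [0, 0, 0, 0]

```text
time: 25.88
tool_pos: [634.9, 179.9, 92.8]
tcp_rot: [1.478, 1.567, 0.385]
contact_force: [7.2, 0.9, -1.4]
grip_width: 17.4
```

```bash
python3 - <<'E'
from h import *
o=get_obs();print(o['tool_pos'],o['contact_force'],o['grip_width'],o['dq'].round(3),o['time'])
b=capture('scene')['image']
save(np.hstack([cv2.resize(x,(400,400),interpolation=cv2.INTER_CUBIC) for x in (b[150:250,270:370],b[165:235,180:250])]),'end.png')
E
```

```text
[634.85244678 179.92845769  92.83607259] [ 7.19113808  0.88248657 -1.42056702] 17.375198582051134 [ 0.     0.002 -0.     0.    -0.001 -0.001] 25.875
```

View pics/end.png

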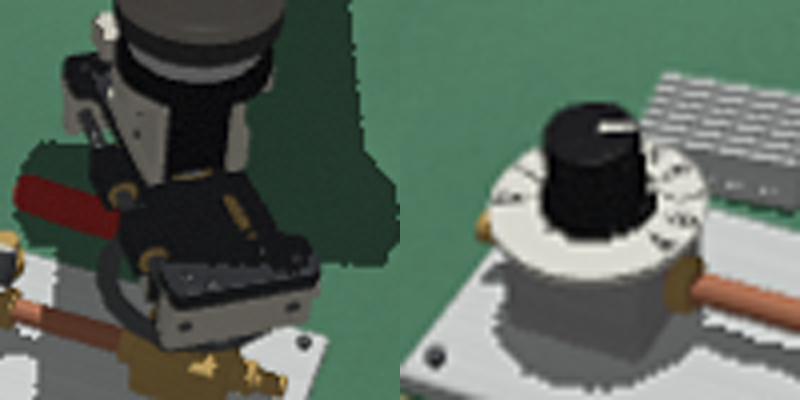

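The sleeve pointer still shows 7 and the handle is gripped at the stop's heading, to about 1 mm. Handing in.

```bash
python3 -c "
from h import *
print(close_job())"
```

```text
the job is handed in; nothing more can be done
None
```

The job is handed in at about 26 s on the robot's clock, with the handle still gripped and the arm still.

- **Sleeve:** I turned it 48° clockwise, from 5 to 7. A measurement along the pointer line read 6.9. A rougher one, from the sleeve's centre, gave 7.5 and disagreed. I took it as 7 because the 48° turn and the final picture both support it.
- **Closing:** I carried the wheel clockwise about 142° until it met a hard stop. The force jumped from about 5 N to 33 N, and I held it there for about 0.4 s.
- **Opening:** I then opened it two full turns. The tool finished about 1.2 mm from where it met the stop, or about 1.3° further open. The gripper reads 17.4 mm on the 18 mm handle, and the joint speeds are about zero.

**Failed first grip:** the first try at the sleeve closed on nothing. The pictures showed the fingertips about 30 mm above the reported tool position. I gripped lower to allow for this, and both later grips held. If the grasp point is judged from the reported position, it is about 23 mm below the handle's centre, still within the 35 mm limit.

**Bystanders:** I saw no contact with any of them, but I did not measure their positions afterwards.

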